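# Sort the riveting heads into their nests

### The arm

A 6-joint arm with a two-finger parallel gripper is mounted at the origin on the work surface. World frame = base frame: x ahead of the robot, y to its left, z up, the work surface at z = 0. Lengths are in mm, angles in rad, forces in N, time in s.
With the tool pointing down it reaches from about 350 to 975 mm from the base axis. Payload 7.1 kg.
Tool frame: the origin (TCP) lies at the very end of the fingers, on their centre line; the grasp point (between the pads) lies 19 mm behind it; z points along the fingers, y is the line along which they close (so a half turn about z gives the same grasp; the last joint's range is limited). The gripper opens to 88 mm and grips with 3 to 60 N. Pads are 20 mm wide; open, the fingers measure 115 mm over their backs; the gripper's body (75 mm by 178 mm) begins 61 mm behind the grasp point.
Start: joints at [1.311, 0.423, 1.63, -0, 1.089, -0.019], TCP at [149.018, 606.958, 196.375] pointing down, gripper open.
Joint ranges: [-3, 3], [-0.9, 2.11], [0.09, 2.58], [-1.31, 4.45], [0.11, 2.69], [-2.54, 2.54]. Speed limits (rad/s): [2.39, 2.39, 3.01, 3.14, 3.14, 3.14].

### API

Orientations are given as a rotation vector (axis times angle).
In Python, from workcell import ctrl gives the robot as it stands. The module is installed in compiled form; this text tells all that it offers.
- The arm moves only by the shell command python3 -m inch 'ROWS'. ROWS is JSON, a list of rows, each a list of 7 numbers: the shift along the tool's x, y, z scaled (see below), then the turn, a rotation vector about the tool's x, y, z scaled (see below), then the closure, from -1 (fully open) to 1 (shut). In form: [[tx, ty, tz, wx, wy, wz, hand], ...]. A call has 1 to 10 rows; each row is the pose to reach, as a shift and turn from the pose commanded when the call began, along the tool's axes at that moment; what a row does not reach only later rows make up. The controller multiplies each number of a shift by 0.15 m and each number of a turn by pi/4 rad. A row lasts 1/8 s, in which the tool goes at most 62.5 mm and 10.7 degrees, less where a joint would pass 70% of its speed; a pose out of reach is approached as far as the arm can. A call with a number of a shift or a turn outside -1 to 1 is refused whole. A call with a gripper value outside its range is refused whole. The fingers move at their own pace and stop on an object; the grip force is fixed at half the most. Time passes only in rows, so rows that repeat a pose let the fingers close. It gives the time, the measured TCP pose, the force, the opening and the grip force at its end, in the units of the state.
- ctrl.get_obs(): the state, without advancing time (a new reading comes with each control period).
- ctrl.get_image(name): name is "side" or "top" or "wrist"; returns the picture (420x560x3 uint8, red, green, blue); there is no depth.
- ctrl.camera_params(name): a dict with "vfov" (degrees; the focal length in pixels is half the picture's height over the tangent of half this angle, whatever the lens; pixels are square), "cx", "cy" (the principal point, pixels), "eye" and "attitude" of the camera in the world; the wrist camera has in their place "tool_from_camera" (4x4, takes a point from camera to tool coordinates, whose origin is the TCP and whose axes are the flange's). Camera axes: x right, y up, looking along -z (the intrinsics and any distortion apply to the point x, -y, -z); pixel columns grow to the right and rows downward; lengths in mm; the calibration is good to about 2 mm. A picture is of the moment at which its call begins: read the wrist's pose just before it. camera_params takes no time and is no camera call.
- ctrl.close_job(): hands the job in; it is judged then, once.
The state is a dict: "t": time; "qpos": joint angles; "qvel": joint speeds; "joint_torque": joint torques, N m; "ee_pos": TCP position; "orientation": TCP orientation; "ft_force": force on the tool from outside, world axes, zero at the start; "moment": the same for the moment, N m; "width": finger opening in mm; "grasp_force": force on a finger pad.
Only numpy, scipy, OpenCV 4.12 (cv2) and the standard library are available. Lean on these libraries where they do the work, as an engineer would, in place of code of your own. Each camera call takes 0.05 s, during which the arm holds its last target. There are 200 camera calls.

### The job

The four riveting heads on the bench have been put back in the wrong nests. Move each one to the nest of its own colour, parking heads in the empty grey nest as you need, and leave all four standing upright, flat on the floors of their nests.

Things in the scene. Friction and masses are not known exactly. Their poses are not given: they have to be found in the camera images.
- red_head_center (a point): Riveting head with red markings: loose, upright, round steel piece, 66 mm high, 0.35 kg. From below: red foot disc 44 mm dia, 8 mm thick; steel shank 34 mm dia up to 40 mm; red band 34 mm dia up to 52 mm; steel nose (pointed cone, 20 mm or less wide) on top. Grip across the shank from any side. Point: on its axis, half-way up, 33 mm above its underside; z up along the axis.
- yellow_head_center (a point): Riveting head with yellow markings: loose, upright, round steel piece, 66 mm high, 0.35 kg. From below: yellow foot disc 44 mm dia, 8 mm thick; steel shank 34 mm dia up to 40 mm; yellow band 34 mm dia up to 52 mm; steel nose (plain flat stub, 20 mm or less wide) on top. Grip across the shank from any side. Point: on its axis, half-way up, 33 mm above its underside; z up along the axis.
- green_head_center (a point): Riveting head with green markings: loose, upright, round steel piece, 66 mm high, 0.35 kg. From below: green foot disc 44 mm dia, 8 mm thick; steel shank 34 mm dia up to 40 mm; green band 34 mm dia up to 52 mm; steel nose (rounded dome, 20 mm or less wide) on top. Grip across the shank from any side. Point: on its axis, half-way up, 33 mm above its underside; z up along the axis.
- blue_head_center (a point): Riveting head with blue markings: loose, upright, round steel piece, 66 mm high, 0.35 kg. From below: blue foot disc 44 mm dia, 8 mm thick; steel shank 34 mm dia up to 40 mm; blue band 34 mm dia up to 52 mm; steel nose (stepped pin, 20 mm or less wide) on top. Grip across the shank from any side. Point: on its axis, half-way up, 33 mm above its underside; z up along the axis.
- red_nest: Red nest (the home of the head with red markings; at the start another head stands in it): square red tray fixed to the table, plate 84 x 84 mm, rim 74 mm square outside, 64 mm inside. Inner floor 6 mm, rim top 14 mm above the table; a head's foot has 10 mm play all round. Origin: centre of the underside, on the table; z up, x and y along its sides.
- yellow_nest: Yellow nest (the home of the head with yellow markings; at the start another head stands in it): square yellow tray fixed to the table, plate 84 x 84 mm, rim 74 mm square outside, 64 mm inside. Inner floor 6 mm, rim top 14 mm above the table; a head's foot has 10 mm play all round. Origin: centre of the underside, on the table; z up, x and y along its sides.
- green_nest: Green nest (the home of the head with green markings; at the start another head stands in it): square green tray fixed to the table, plate 84 x 84 mm, rim 74 mm square outside, 64 mm inside. Inner floor 6 mm, rim top 14 mm above the table; a head's foot has 10 mm play all round. Origin: centre of the underside, on the table; z up, x and y along its sides.
- blue_nest: Blue nest (the home of the head with blue markings; at the start another head stands in it): square blue tray fixed to the table, plate 84 x 84 mm, rim 74 mm square outside, 64 mm inside. Inner floor 6 mm, rim top 14 mm above the table; a head's foot has 10 mm play all round. Origin: centre of the underside, on the table; z up, x and y along its sides.
- grey_nest: Grey nest (empty at the start: the spare nest, for parking): square grey tray fixed to the table, plate 84 x 84 mm, rim 74 mm square outside, 64 mm inside. Inner floor 6 mm, rim top 14 mm above the table; a head's foot has 10 mm play all round. Origin: centre of the underside, on the table; z up, x and y along its sides.
Not all that is in view belongs to the job. Of the things that look like the green_nest, take the one that is farthest to the robot's left at the start.

How it is judged:
By the outcome, as a careful person would: the job done as asked, in the order asked, and still so for the second after the job is handed in, with the robot touching nothing.
It also fails if it takes over 122 s, if anything falls off the work surface, if the arm or the gripper's body presses on something with over 40 N, if the wrist force passes 120 N, or if a joint passes its speed limit or range.

## Working session

There is one attempt and no reset: what is moved stays moved. The work goes in short steps, Python scripts to look and compute and a shell command to move; the robot and the scene stay as the last step left them, time stands still between calls to the robot, and variables do not carry over. Pictures are saved under pics/ and viewed, at most 14 in all, crops included, and the job is handed in when it is done.

```bash
mkdir -p pics
python3 - <<'E'
from workcell import ctrl
import cv2
o=ctrl.get_obs();print({k:o[k] for k in('t','ee_pos','orientation','width')})
for n in('top','side','wrist'):
    print(n,ctrl.camera_params(n))
    cv2.imwrite(f'pics/{n}0.png',ctrl.get_image(n)[:,:,::-1])
E
```

```text
{'t': 0.0, 'ee_pos': array([148.87211977, 606.40381194, 195.62904389]), 'orientation': array([-3.77242369e-01, -3.11868056e+00,  2.29899675e-03]), 'width': 87.84510871866432}
top {'vfov': 48.64815646635842, 'cx': 277.9697485962807, 'cy': 210.85932507067227, 'eye': array([ 318.00789862,    8.30408553, 1094.0106098 ]), 'attitude': array([ 0.11483283, -0.13234311, -1.57022106])}
side {'vfov': 57.70365055888777, 'cx': 283.19105984564493, 'cy': 214.12205735206646, 'eye': array([  85.40995878, -380.81961711,  550.6028103 ]), 'attitude': array([ 0.80274489, -0.33653471, -0.7471276 ])}
wrist {'vfov': 64.38873498269325, 'cx': 276.25642653249884, 'cy': 205.48362450566339, 'tool_from_camera': array([[-3.29524550e-04,  9.57558462e-01,  2.88238935e-01,
         8.03269750e+01],
       [ 9.99999893e-01,  2.22149190e-04,  4.05232132e-04,
         8.44557312e-02],
       [ 3.24001411e-04,  2.88239038e-01, -9.57558433e-01,
        -1.88485979e+02],
       [ 0.00000000e+00,  0.00000000e+00,  0.00000000e+00,
         1.00000000e+00]])}
```

View pics/top0.png

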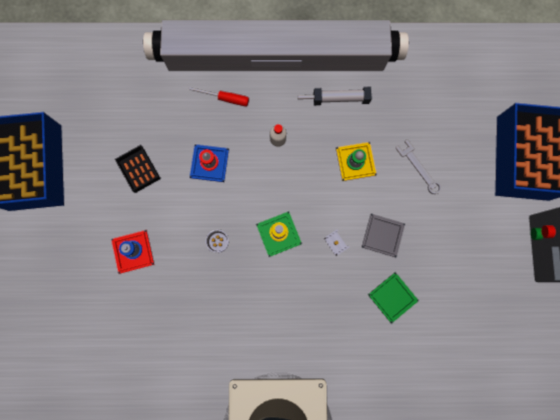

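View pics/side0.png

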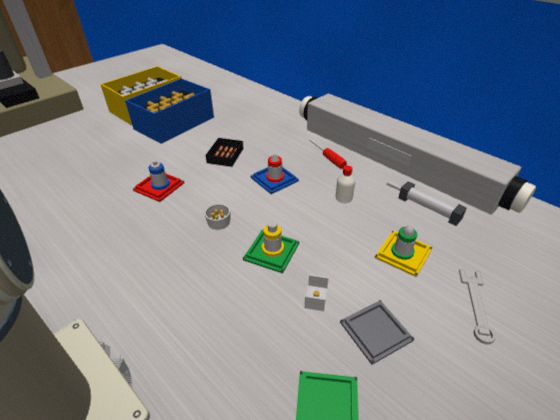

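The top view shows the blue head in the red nest (132,250), red head in the blue nest (208,160), yellow head in the left green nest (279,232) and green head in the yellow nest (357,160). The grey nest (384,236) is empty, and the green tray at (393,297) is the decoy. The side view agrees.

```bash
cat > h.py <<'E'
import cv2,numpy as np
from scipy.spatial.transform import Rotation as R
from workcell import ctrl
def cam(n,obs=None):
    p=ctrl.camera_params(n);f=210/np.tan(np.radians(p['vfov'])/2)
    if n=='wrist':
        T=p['tool_from_camera'];Rt=R.from_rotvec(obs['orientation']).as_matrix()
        return f,p['cx'],p['cy'],Rt@T[:3,3]+obs['ee_pos'],Rt@T[:3,:3]
    return f,p['cx'],p['cy'],np.array(p['eye']),R.from_rotvec(p['attitude']).as_matrix()
def ray(c,uv):
    f,cx,cy,e,M=c;return e,M@np.array([(uv[0]-cx)/f,-(uv[1]-cy)/f,-1])
def onz(c,uv,z):
    e,d=ray(c,uv);return e+d*(z-e[2])/d[2]
HUE={'red':[(0,6),(174,180)],'yellow':[(20,34)],'green':[(50,75)],'blue':[(105,125)]}
def blobs(im,col,mina=40):
    h=cv2.cvtColor(im,cv2.COLOR_RGB2HSV);m=np.zeros(h.shape[:2],np.uint8)
    if col=='grey': m=cv2.inRange(h,(0,0,40),(180,60,105))
    else:
        for a,b in HUE[col]: m|=cv2.inRange(h,(a,120,50),(b,255,255))
    cs,_=cv2.findContours(m,cv2.RETR_EXTERNAL,cv2.CHAIN_APPROX_NONE)
    return [c for c in cs if cv2.contourArea(c)>mina]
E
python3 - <<'E'
from h import *
for n in('top','side'):
    im=cv2.imread(f'pics/{n}0.png')[:,:,::-1].copy();c=cam(n)
    print(n)
    for col in('red','yellow','green','blue','grey'):
        for b in blobs(im,col):
            (x,y),(w,h),a=cv2.minAreaRect(b)
            if max(w,h)>80: continue
            # corners of plate at z=3 / head band at 52
            print(col,np.round([x,y,w,h,a],1),'z6',onz(c,(x,y),6)[:2].round(1),'z52',onz(c,(x,y),52)[:2].round(1),'size',np.round(np.array([w,h])*(1088/c[0]),0))
E
```

```text
top
red [132.1 251.5  35.9  37.4  76. ] z6 [395.5 336.2] z52 [392.2 322.3] size [84. 87.]
red [549.  231.5  13.   14.   90. ] z6 [ 439.7 -646.3] z52 [ 434.6 -618.7] size [30. 33.]
red [207.5 160.   20.5  16.3  45. ] z6 [615.  165.1] z52 [602.5 158.5] size [48. 38.]
red [278.  128.5   9.    8.   90. ] z6 [694.1  -5. ] z52 [678.2  -4.5] size [21. 19.]
red [232.8  97.8  31.    9.9  14. ] z6 [772.8 106. ] z52 [753.6 101.9] size [73. 23.]
yellow [278. 231.  18.  18.  90.] z6 [442.6  -4.1] z52 [437.3  -3.5] size [42. 42.]
yellow [ 17.5 184.5  38.5  11.5  34.7] z6 [555.4 615. ] z52 [545.3 589.4] size [90. 27.]
yellow [ 21.9 169.3  48.6  11.6  36.5] z6 [592.5 607.7] z52 [580.9 582.4] size [114.  27.]
yellow [355.8 160.9  35.1  34.5  78.7] z6 [ 612.4 -192.8] z52 [ 599.9 -184.3] size [82. 81.]
yellow [ 21.6 150.1  47.8  11.8  36.9] z6 [640.1 612.3] z52 [626.4 586.8] size [112.  28.]
yellow [ 29.2 137.5  27.9  11.7  36. ] z6 [671.5 596.6] z52 [656.6 571.7] size [65. 27.]
green [392.9 297.3  36.9  35.3  50.7] z6 [ 287.8 -268.9] z52 [ 289.1 -257.2] size [86. 83.]
green [538.5 233.4  11.5   6.2  8
[... 2560 characters left out ...]
9.6 316.1  58.   23.7  13.8] z6 [ 455.8 -241. ] z52 [ 424.5 -252.8] size [165.  68.]
grey [268.1 243.9  13.    7.1  80.5] z6 [442.  11.] z52 [411.9 -22.1] size [37. 20.]
grey [400.8 245.7  12.4  14.3  20.6] z6 [ 621.8 -180. ] z52 [ 576.5 -196.9] size [35. 41.]
grey [278.  243.5   6.   13.    0. ] z6 [456.6  -2.3] z52 [425.2 -34.3] size [17. 37.]
grey [218.9 222.4  11.   22.5  79.7] z6 [413.2 130.6] z52 [385.5  87.4] size [31. 64.]
grey [431.  202.   69.   20.7  25.7] z6 [ 787.8 -156.2] z52 [ 728.5 -175.2] size [197.  59.]
grey [158.6 179.   11.4  13.8  76. ] z6 [408.5 357.3] z52 [381.2 294.9] size [33. 39.]
grey [10.8 82.8  7.4 24.  74.7] z6 [ 354.9 1239.7] z52 [ 332.2 1102.8] size [21. 69.]
```

Nests, from both views agreeing: red (395,336), blue (607,162), yellow (611,-193), green (436,-5), grey (431,-252). The heads are nearly centred in them: blue (398,334), red (610,162), yellow (438,-5), green (608,-190). First I square the tool with the world and approach the blue head.

```bash
python3 -m inch '[[-0.838,-0.618,0,0,0,-0.306,-1],[-0.838,-0.618,0,0,0,-0.306,-1],[-0.838,-0.618,0,0,0,-0.306,-1],[-0.838,-0.618,0,0,0,-0.306,-1],[-0.838,-0.618,0,0,0,-0.306,-1]]'
cat >> h.py <<'E'
def to(x,y,z):
    o=ctrl.get_obs();M=R.from_rotvec(o['orientation']).as_matrix()
    print('at',o['ee_pos'].round(1),'t',round(o['t'],2),'w',round(o['width'],1),'tilt',(M[:,2]).round(4),'xax',M[:,0].round(4),'shift units',(M.T@(np.array([x,y,z])-o['ee_pos'])/150).round(3))
E
python3 -c "
from h import *
to(397,334,150)"
```

```text
t: 0.78
ee_pos: [248.8, 487.6, 196.4]
orientation: [-0.001, -3.142, -0.001]
ft_force: [-0.2, 0.3, 0.3]
width: 88.0
grasp_force: 0.0
at [248.8 487.6 196.4] t 0.78 w 88.0 tilt [-1.e-04  5.e-04 -1.e+00] xax [-1.e+00  7.e-04  1.e-04] shift units [-0.989 -1.023  0.309]
```

```bash
python3 -m inch '[[-0.99,-1,0,0,0,0,-1],[-0.99,-1,0,0,0,0,-1],[-0.99,-1,0,0,0,0,-1],[-0.99,-1,0,0,0,0,-1],[-0.99,-1,0,0,0,0,-1],[-0.99,-1,0,0,0,0,-1]]' | head -2
python3 - <<'E'
from h import *
o=ctrl.get_obs();c=cam('wrist',o);im=ctrl.get_image('wrist')
cv2.imwrite('pics/w1.png',im[:,:,::-1])
for col in('red','blue'):
    for b in blobs(im,col,300):
        (x,y),(w,h),a=cv2.minAreaRect(b)
        print(col,np.round([x,y,w,h,a],1),'z6',onz(c,(x,y),6)[:2].round(1),'z58',onz(c,(x,y),58)[:2].round(1))
to(397,334,22)
E
```

```text
t: 1.52
ee_pos: [396.7, 338.1, 196.2]
red [275.2 174.9  71.3  73.2  76. ] z6 [393.5 337.1] z58 [383.  337.3]
blue [486.5 277.1  49.2 138.6  77. ] z6 [525.1 604.8] z58 [496.5 568.2]
blue [274. 184.  42.  34.  90.] z6 [404.3 335.7] z58 [392.2 336. ]
at [396.5 338.1 196.3] t 1.57 w 87.3 tilt [-3.e-04  1.e-04 -1.e+00] xax [-1.0e+00 -1.2e-03  3.0e-04] shift units [-0.003 -0.028  1.162]
```

View pics/w1.png

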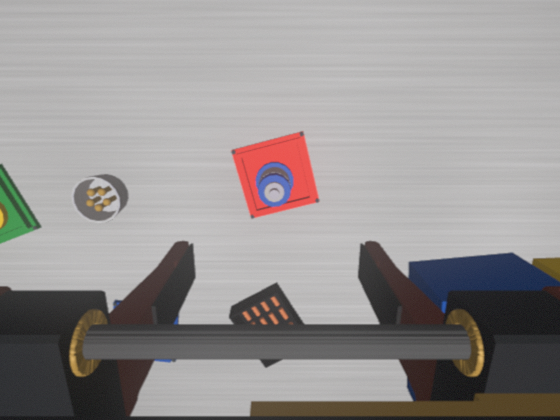

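The wrist view shows the blue head standing in the red nest at about (275,184), in line with the gripper. I go down and grip it.

```bash
python3 -m inch '[[0,-0.015,0.9,0,0,0,-1],[0,-0.015,0.9,0,0,0,-1],[0,-0.015,0.9,0,0,0,-1],[0,-0.015,0.9,0,0,0,-1]]' | head -2
python3 -m inch '[[0,0,0.13,0,0,0,-1],[0,0,0.26,0,0,0,-1],[0,0,0.26,0,0,0,-1],[0,0,0.26,0,0,0,1],[0,0,0.26,0,0,0,1],[0,0,0.26,0,0,0,1],[0,0,0.26,0,0,0,1],[0,0,0.26,0,0,0,1],[0,0,0.26,0,0,0,1]]'
```

```text
t: 2.08
ee_pos: [397.3, 335.5, 61.9]
t: 3.2
ee_pos: [397.7, 335.0, 22.5]
orientation: [0.001, 3.141, 0.001]
ft_force: [-0.6, 1.3, -1.4]
width: 33.2
grasp_force: 30.0
```

```bash
python3 -m inch '[[0,0,-0.2,0,0,0,1],[0,0,-0.45,0,0,0,1],[0,0,-0.7,0,0,0,1],[0,0,-0.7,0,0,0,1]]' | tail -2
python3 -m inch '[[0,-0.15,0,0,0,0,1],[0,-0.45,0,0,0,0,1],[0,-0.75,0,0,0,0,1],[0,-1,0,0,0,0,1]]' |tail -2
python3 -m inch '[[-0.05,-0.3,0,0,0,0,1],[-0.1,-0.6,0,0,0,0,1],[-0.1,-0.9,0,0,0,0,1],[-0.1,-1,0,0,0,0,1]]' |tail -2
python3 -m inch '[[-0.05,-0.3,0,0,0,0,1],[-0.1,-0.6,0,0,0,0,1],[-0.1,-0.9,0,0,0,0,1],[-0.1,-1,0,0,0,0,1]]' |tail -2
python3 -m inch '[[0,-0.3,0,0,0,0,1],[0,-0.6,0,0,0,0,1],[0,-0.8,0,0,0,0,1],[0,-0.91,0,0,0,0,1],[0,-0.91,0,0,0,0,1],[0,-0.91,0,0,0,0,1]]'
python3 - <<'E'
from h import *
o=ctrl.get_obs();c=cam('wrist',o);im=ctrl.get_image('wrist')
cv2.imwrite('pics/w2.png',im[:,:,::-1])
to(431,-252,22)
E
```

```text
width: 33.0
grasp_force: 30.0
width: 32.9
grasp_force: 30.0
width: 33.0
grasp_force: 30.0
width: 32.9
grasp_force: 30.0
t: 5.95
ee_pos: [426.7, -250.5, 127.0]
orientation: [0.0, -3.14, -0.002]
ft_force: [-0.8, -0.6, -3.0]
width: 32.9
grasp_force: 30.0
at [ 426.8 -250.5  127.1] t 6.0 w 33.2 tilt [-9.e-04  8.e-04 -1.e+00] xax [-1.e+00 -6.e-04  9.e-04] shift units [-0.029 -0.011  0.701]
```

View pics/w2.png

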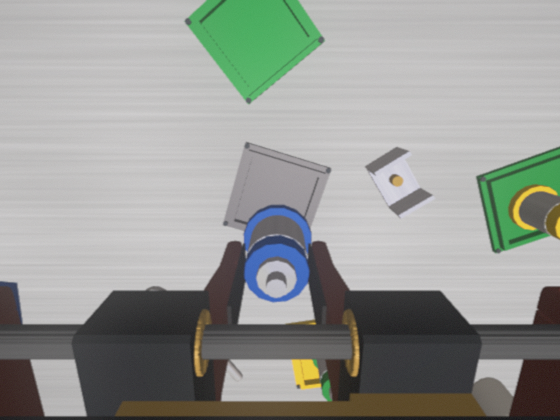

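The blue head hangs straight in the fingers, and the grey nest is at about (277,196), where the estimate puts it. I lower it.

```bash
python3 -m inch '[[-0.03,-0.01,0.2,0,0,0,1],[-0.03,-0.01,0.45,0,0,0,1],[-0.03,-0.01,0.6,0,0,0,1],[-0.03,-0.01,0.66,0,0,0,1],[-0.03,-0.01,0.695,0,0,0,1],[-0.03,-0.01,0.695,0,0,0,1],[-0.03,-0.01,0.695,0,0,0,1]]'
python3 -m inch '[[0,0,0,0,0,0,-0.5],[0,0,0,0,0,0,-1],[0,0,0,0,0,0,-1],[0,0,0,0,0,0,-1],[0,0,-0.3,0,0,0,-1],[0,0,-0.7,0,0,0,-1],[0,0,-0.85,0,0,0,-1],[0,0,-0.85,0,0,0,-1]]'
python3 - <<'E'
from h import *
to(610,162,140)
E
```

```text
t: 6.88
ee_pos: [432.2, -253.7, 23.9]
orientation: [0.001, 3.14, -0.001]
ft_force: [0.8, -0.8, -2.9]
width: 33.3
grasp_force: 30.0
t: 7.88
ee_pos: [432.8, -254.1, 152.3]
orientation: [0.001, 3.138, -0.004]
ft_force: [0.2, 0.1, -0.2]
width: 87.8
grasp_force: 0.0
at [ 432.8 -254.1  152.3] t 7.88 w 87.8 tilt [ 0.0036 -0.0022 -1.    ] xax [-1.0e+00  5.0e-04 -3.6e-03] shift units [-1.18   2.775  0.08 ]
```

```bash
python3 -m inch '[[-0.39,0.925,0,0,0,0,-1],[-0.39,0.925,0,0,0,0,-1],[-0.39,0.925,0,0,0,0,-1]]' |head -2
python3 -m inch '[[-0.39,0.925,0,0,0,0,-1],[-0.39,0.925,0,0,0,0,-1],[-0.39,0.925,0,0,0,0,-1]]' |head -2
python3 -m inch '[[-0.39,0.925,0,0,0,0,-1],[-0.39,0.925,0,0,0,0,-1],[-0.39,0.925,0,0,0,0,-1],[-0.39,0.925,0,0,0,0,-1],[-0.39,0.925,0,0,0,0,-1]]' |head -2
python3 - <<'E'
from h import *
o=ctrl.get_obs();c=cam('wrist',o);im=ctrl.get_image('wrist')
cv2.imwrite('pics/w3.png',im[:,:,::-1])
t=ctrl.get_image('top')
cv2.imwrite('pics/t3.png',cv2.resize(t[130:330,80:440],None,fx=2,fy=2)[:,:,::-1])
for col in('red','blue'):
    for b in blobs(im,col,300):
        (x,y),(w,h),a=cv2.minAreaRect(b)
        print(col,np.round([x,y,w,h,a],1),'z6',onz(c,(x,y),6)[:2].round(1),'z52',onz(c,(x,y),52)[:2].round(1))
to(610,162,23)
E
```

```text
t: 8.25
ee_pos: [489.8, -112.0, 148.8]
t: 8.62
ee_pos: [548.7, 26.9, 148.6]
t: 9.25
ee_pos: [606.2, 161.5, 149.5]
red [222.  317.5  13.   56.   90. ] z6 [760.4  98.7] z52 [728.  107.5]
red [ 85.8 276.8  21.6  27.7  56.3] z6 [707.9 -50.1] z52 [682.7 -20.7]
red [276.5 196.5  51.   41.   90. ] z6 [615.8 161.8] z52 [603.4 161.8]
blue [277.5 187.4  82.2  79.    7.1] z6 [606.1 162.8] z52 [595.1 162.7]
at [606.6 161.2 150.2] t 9.35 w 87.9 tilt [-1.2e-03 -5.0e-04 -1.0e+00] xax [-1.      0.002   0.0012] shift units [-0.024  0.006  0.848]
```

View pics/t3.png

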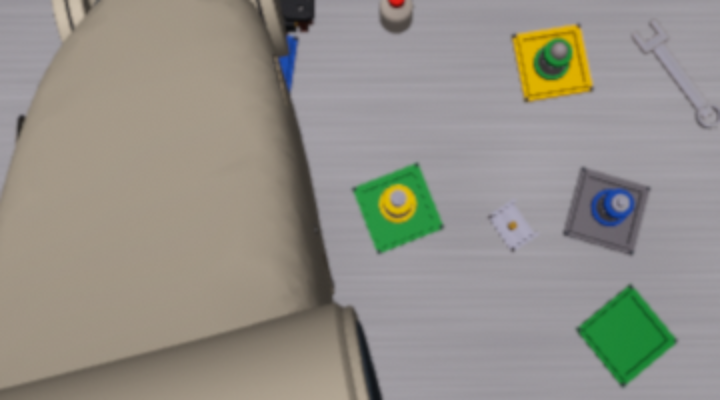

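The crop of the top view shows the blue head upright in the grey nest (605,208). Next is the red head.

```bash
python3 -m inch '[[-0.018,0.004,0.4,0,0,0,-1],[-0.018,0.004,0.7,0,0,0,-1],[-0.018,0.004,0.85,0,0,0,-1],[-0.018,0.004,0.85,0,0,0,-1],[-0.018,0.004,0.85,0,0,0,1],[-0.018,0.004,0.85,0,0,0,1],[-0.018,0.004,0.85,0,0,0,1],[-0.018,0.004,0.85,0,0,0,1],[-0.018,0.004,0.85,0,0,0,1],[-0.018,0.004,0.85,0,0,0,1]]'
python3 -m inch '[[0,0,-0.2,0,0,0,1],[0,0,-0.45,0,0,0,1],[0,0,-0.7,0,0,0,1],[0,0,-0.7,0,0,0,1]]'
python3 -m inch '[[0.2,0.15,0,0,0,0,1],[0.45,0.35,0,0,0,0,1],[0.7,0.57,0,0,0,0,1],[0.7,0.57,0,0,0,0,1]]' |tail -2
python3 -m inch '[[0.25,0.2,0,0,0,0,1],[0.5,0.4,0,0,0,0,1],[0.7,0.58,0,0,0,0,1],[0.7,0.58,0,0,0,0,1],[0.7,0.58,0,0,0,0,1]]'
python3 -c "
from h import *
to(395.5,336.5,23)"
```

```text
t: 10.6
ee_pos: [610.1, 163.1, 23.3]
orientation: [0.0, 3.141, -0.001]
ft_force: [-0.5, -1.3, 1.0]
width: 32.9
grasp_force: 30.0
t: 11.1
ee_pos: [611.8, 163.9, 130.4]
orientation: [0.001, 3.137, 0.002]
ft_force: [0.6, -0.3, -3.2]
width: 33.0
grasp_force: 30.0
width: 33.1
grasp_force: 30.0
t: 12.22
ee_pos: [400.5, 335.4, 127.2]
orientation: [-0.0, -3.141, 0.001]
ft_force: [0.8, 0.2, -3.2]
width: 32.9
grasp_force: 30.0
at [400.5 335.4 127.2] t 12.22 w 32.9 tilt [-6.e-04 -9.e-04 -1.e+00] xax [-1.e+00  3.e-04  6.e-04] shift units [0.033 0.008 0.695]
```

```bash
python3 -m inch '[[0.03,0.01,0.2,0,0,0,1],[0.03,0.01,0.45,0,0,0,1],[0.03,0.01,0.6,0,0,0,1],[0.03,0.01,0.66,0,0,0,1],[0.03,0.01,0.695,0,0,0,1],[0.03,0.01,0.695,0,0,0,1],[0.03,0.01,0.695,0,0,0,1]]'
python3 -m inch '[[0,0,0,0,0,0,-0.5],[0,0,0,0,0,0,-1],[0,0,0,0,0,0,-1],[0,0,0,0,0,0,-1],[0,0,-0.3,0,0,0,-1],[0,0,-0.7,0,0,0,-1],[0,0,-0.85,0,0,0,-1],[0,0,-0.85,0,0,0,-1]]' | head -2
python3 -m inch '[[-0.1,-0.98,0,0,0,0,-1],[-0.1,-0.98,0,0,0,0,-1],[-0.1,-0.98,0,0,0,0,-1]]' |head -2
python3 -m inch '[[-0.1,-0.98,0,0,0,0,-1],[-0.1,-0.98,0,0,0,0,-1],[-0.1,-0.98,0,0,0,0,-1]]' |head -2
python3 -m inch '[[-0.04,-0.98,0,0,0,0,-1],[-0.04,-0.98,0,0,0,0,-1],[-0.04,-0.98,0,0,0,0,-1]]' |head -2
python3 -m inch '[[0,-0.98,0,0,0,0,-1],[0,-0.98,0,0,0,0,-1],[0,-0.98,0,0,0,0,-1],[0,-0.98,0,0,0,0,-1],[0,-0.98,0,0,0,0,-1]]' |head -2
python3 - <<'E'
from h import *
o=ctrl.get_obs();c=cam('wrist',o);im=ctrl.get_image('wrist')
t=ctrl.get_image('top')
cv2.imwrite('pics/t4.png',cv2.resize(t[130:330,80:440],None,fx=2,fy=2)[:,:,::-1])
for b in blobs(im,'blue',300):
        (x,y),(w,h),a=cv2.minAreaRect(b)
        print(np.round([x,y,w,h,a],1),'z6',onz(c,(x,y),6)[:2].round(1),'z52',onz(c,(x,y),52)[:2].round(1))
to(432,-253,23)
E
```

```text
t: 13.1
ee_pos: [396.2, 337.8, 24.6]
orientation: [0.001, 3.14, 0.001]
ft_force: [0.3, -0.5, -3.5]
width: 33.0
grasp_force: 30.0
t: 14.1
ee_pos: [396.6, 338.3, 153.1]
t: 14.48
ee_pos: [408.9, 187.5, 149.6]
t: 14.85
ee_pos: [424.2, 40.8, 149.8]
t: 15.22
ee_pos: [430.3, -106.1, 149.8]
t: 15.85
ee_pos: [430.5, -249.3, 150.2]
[272.5 197.   50.   41.   90. ] z6 [ 440.8 -252.8] z52 [ 428.4 -252.3]
at [ 431.  -249.2  150.8] t 15.95 w 87.8 tilt [-1.1e-03  8.0e-04 -1.0e+00] xax [-1.0e+00 -9.0e-04  1.1e-03] shift units [-0.008 -0.026  0.852]
```

View pics/t4.png

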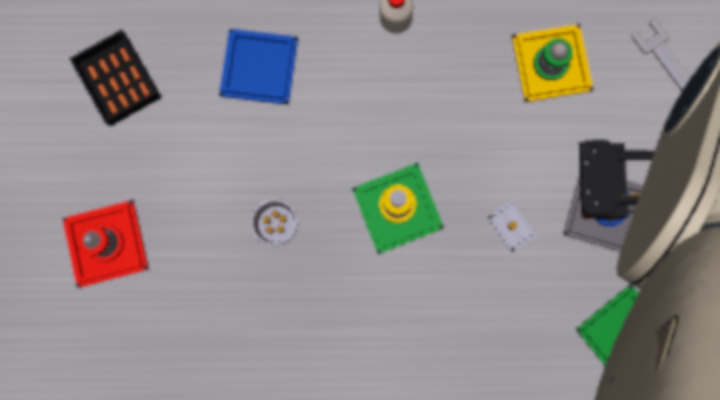

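The red head stands in the red nest (105,243) and the blue nest (260,67) is empty. Blue head next.

```bash
python3 -m inch '[[-0.01,-0.022,0.4,0,0,0,-1],[-0.01,-0.022,0.7,0,0,0,-1],[-0.01,-0.022,0.85,0,0,0,-1],[-0.01,-0.022,0.85,0,0,0,-1],[-0.01,-0.022,0.85,0,0,0,1],[-0.01,-0.022,0.85,0,0,0,1],[-0.01,-0.022,0.85,0,0,0,1],[-0.01,-0.022,0.85,0,0,0,1],[-0.01,-0.022,0.85,0,0,0,1],[-0.01,-0.022,0.85,0,0,0,1]]'
python3 -m inch '[[0,0,-0.2,0,0,0,1],[0,0,-0.45,0,0,0,1],[0,0,-0.7,0,0,0,1],[0,0,-0.7,0,0,0,1]]' | tail -2
python3 -m inch '[[-0.08,0.2,0,0,0,0,1],[-0.2,0.5,0,0,0,0,1],[-0.3,0.75,0,0,0,0,1],[-0.38,0.92,0,0,0,0,1]]' |tail -2
python3 -m inch '[[-0.1,0.25,0,0,0,0,1],[-0.2,0.5,0,0,0,0,1],[-0.3,0.75,0,0,0,0,1],[-0.38,0.92,0,0,0,0,1]]' |tail -2
python3 -m inch '[[-0.1,0.25,0,0,0,0,1],[-0.2,0.5,0,0,0,0,1],[-0.3,0.75,0,0,0,0,1],[-0.38,0.92,0,0,0,0,1],[-0.38,0.92,0,0,0,0,1],[-0.38,0.92,0,0,0,0,1]]'
python3 -c "
from h import *
to(607,162,23)"
```

```text
t: 17.2
ee_pos: [432.7, -253.7, 23.9]
orientation: [-0.001, -3.141, -0.001]
ft_force: [0.2, 1.0, 2.1]
width: 32.9
grasp_force: 30.0
width: 32.8
grasp_force: 30.0
width: 32.8
grasp_force: 30.0
width: 33.3
grasp_force: 30.0
t: 19.45
ee_pos: [602.4, 159.4, 126.7]
orientation: [-0.0, -3.138, 0.002]
ft_force: [0.1, 0.5, -4.2]
width: 32.9
grasp_force: 30.0
at [602.4 159.4 126.7] t 19.45 w 32.9 tilt [-0.0036 -0.0011 -1.    ] xax [-1.0e+00  2.0e-04  3.6e-03] shift units [-0.033  0.018  0.691]
```

```bash
python3 -m inch '[[-0.033,0.015,0.2,0,0,0,1],[-0.033,0.015,0.45,0,0,0,1],[-0.033,0.015,0.6,0,0,0,1],[-0.033,0.015,0.66,0,0,0,1],[-0.033,0.015,0.69,0,0,0,1],[-0.033,0.015,0.69,0,0,0,1],[-0.033,0.015,0.69,0,0,0,1]]'
python3 -m inch '[[0,0,0,0,0,0,-0.5],[0,0,0,0,0,0,-1],[0,0,0,0,0,0,-1],[0,0,0,0,0,0,-1],[0,0,-0.3,0,0,0,-1],[0,0,-0.7,0,0,0,-1],[0,0,-0.85,0,0,0,-1],[0,0,-0.85,0,0,0,-1]]' | head -2
python3 -m inch '[[0,-0.95,0,0,0,0,-1],[0,-0.95,0,0,0,0,-1],[0,-0.95,0,0,0,0,-1]]' |head -2
python3 -m inch '[[0,-0.95,0,0,0,0,-1],[0,-0.95,0,0,0,0,-1],[0,-0.95,0,0,0,0,-1]]' |head -2
python3 -m inch '[[0,-0.45,0,0,0,0,-1],[0,-0.45,0,0,0,0,-1],[0,-0.45,0,0,0,0,-1],[0,-0.45,0,0,0,0,-1]]' |head -2
python3 - <<'E'
from h import *
o=ctrl.get_obs();c=cam('wrist',o);im=ctrl.get_image('wrist')
t=ctrl.get_image('top')
cv2.imwrite('pics/t5.png',cv2.resize(t[130:330,80:440],None,fx=2,fy=2)[:,:,::-1])
for b in blobs(im,'green',300):
        (x,y),(w,h),a=cv2.minAreaRect(b)
        print(np.round([x,y,w,h,a],1),'z6',onz(c,(x,y),6)[:2].round(1),'z52',onz(c,(x,y),52)[:2].round(1))
to(608.5,-190,23)
E
```

```text
t: 20.32
ee_pos: [609.7, 162.5, 26.3]
orientation: [0.001, 3.14, 0.001]
ft_force: [0.3, 0.5, -4.4]
width: 33.0
grasp_force: 30.0
t: 21.32
ee_pos: [610.4, 162.7, 155.0]
t: 21.7
ee_pos: [607.5, 16.9, 150.9]
t: 22.08
ee_pos: [608.2, -124.9, 151.5]
t: 22.58
ee_pos: [608.7, -188.3, 152.4]
[494.3  22.2  58.   89.3  81.6] z6 [456.7   8.2] z52 [466.6 -18.8]
at [ 608.9 -188.5  152.7] t 22.68 w 87.8 tilt [-3.e-04  3.e-04 -1.e+00] xax [-1.0e+00 -1.3e-03  3.0e-04] shift units [ 0.003 -0.01   0.865]
```

View pics/t5.png

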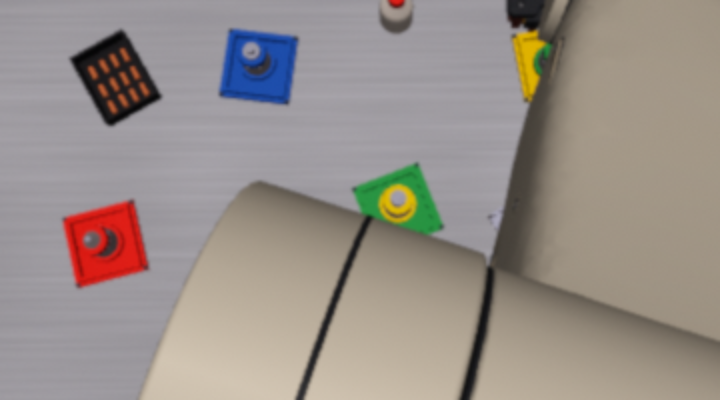

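Red and blue are home. The green head didn't register in the wrist mask, so I look before I descend.

Run:
```python
from h import *
o=ctrl.get_obs();c=cam('wrist',o);im=ctrl.get_image('wrist')
cv2.imwrite('pics/w6.png',im[:,:,::-1])
for col in('green','yellow'):
  for b in blobs(im,col,60):
        (x,y),(w,h),a=cv2.minAreaRect(b)
        print(col,np.round([x,y,w,h,a],1),'z6',onz(c,(x,y),6)[:2].round(1),'z52',onz(c,(x,y),52)[:2].round(1))
```

```text
green [494.8  22.   57.9  89.1  81.4] z6 [456.7   8.4] z52 [466.6 -18.6]
green [444.2  27.1  56.5   5.7  77.7] z6 [460.9 -36.6] z52 [470.2 -57.4]
yellow [271.8 187.2  79.1  82.6  81. ] z6 [ 609.8 -192.9] z52 [ 598.6 -192.3]
yellow [517.    3.5   7.   36.   90. ] z6 [442.   25.3] z52 [453.9  -4. ]
yellow [481.   16.   47.7  22.9  19.4] z6 [451.9  -4.9] z52 [462.4 -30.1]
```

View pics/w6.png

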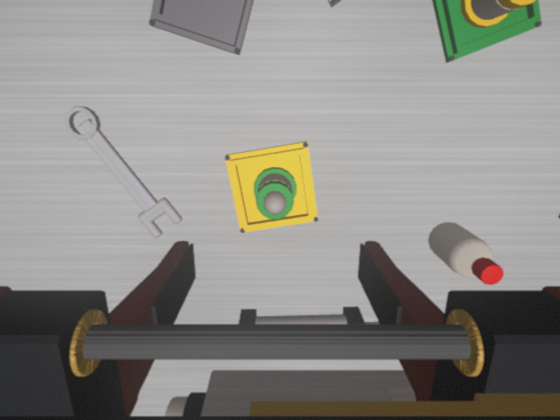

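The green head is at about (275,193), near (610,-190), and in line with the fingers. I grip it and park it in grey.

```bash
python3 -m inch '[[-0.005,-0.01,0.4,0,0,0,-1],[-0.005,-0.01,0.7,0,0,0,-1],[-0.005,-0.01,0.86,0,0,0,-1],[-0.005,-0.01,0.86,0,0,0,-1],[-0.005,-0.01,0.86,0,0,0,1],[-0.005,-0.01,0.86,0,0,0,1],[-0.005,-0.01,0.86,0,0,0,1],[-0.005,-0.01,0.86,0,0,0,1],[-0.005,-0.01,0.86,0,0,0,1],[-0.005,-0.01,0.86,0,0,0,1]]'
python3 -m inch '[[0,0,-0.2,0,0,0,1],[0,0,-0.45,0,0,0,1],[0,0,-0.7,0,0,0,1],[0,0,-0.7,0,0,0,1]]' | tail -2
python3 -m inch '[[0.2,-0.07,0,0,0,0,1],[0.5,-0.17,0,0,0,0,1],[0.75,-0.26,0,0,0,0,1],[1,-0.35,0,0,0,0,1]]' |tail -2
python3 -m inch '[[0.17,-0.06,0,0,0,0,1],[0.19,-0.06,0,0,0,0,1],[0.19,-0.06,0,0,0,0,1],[0.19,-0.06,0,0,0,0,1]]'
python3 -c "
from h import *
to(431.5,-252.5,24)"
```

```text
t: 23.98
ee_pos: [609.6, -191.4, 24.0]
orientation: [-0.001, -3.142, -0.001]
ft_force: [0.5, 1.5, 0.9]
width: 33.2
grasp_force: 30.0
width: 33.4
grasp_force: 30.0
width: 33.3
grasp_force: 30.0
t: 25.48
ee_pos: [431.9, -252.8, 128.5]
orientation: [-0.0, 3.141, 0.0]
ft_force: [-0.6, 0.4, -4.0]
width: 33.6
grasp_force: 30.0
at [ 431.9 -252.8  128.5] t 25.48 w 33.6 tilt [ 1.e-04  1.e-04 -1.e+00] xax [-1.e+00 -2.e-04 -1.e-04] shift units [0.003 0.002 0.697]
```

```bash
python3 -m inch '[[0,0,0.2,0,0,0,1],[0,0,0.45,0,0,0,1],[0,0,0.6,0,0,0,1],[0,0,0.66,0,0,0,1],[0,0,0.695,0,0,0,1],[0,0,0.695,0,0,0,1],[0,0,0.695,0,0,0,1]]'
python3 -m inch '[[0,0,0,0,0,0,-0.5],[0,0,0,0,0,0,-1],[0,0,0,0,0,0,-1],[0,0,0,0,0,0,-1],[0,0,-0.3,0,0,0,-1],[0,0,-0.7,0,0,0,-1],[0,0,-0.85,0,0,0,-1],[0,0,-0.85,0,0,0,-1]]' | head -2
python3 -m inch '[[-0.02,0.82,0,0,0,0,-1],[-0.02,0.82,0,0,0,0,-1],[-0.02,0.82,0,0,0,0,-1]]' |head -2
python3 -m inch '[[-0.02,0.82,0,0,0,0,-1],[-0.02,0.82,0,0,0,0,-1],[-0.02,0.82,0,0,0,0,-1],[-0.02,0.82,0,0,0,0,-1],[-0.02,0.82,0,0,0,0,-1]]' |head -2
python3 - <<'E'
from h import *
o=ctrl.get_obs();c=cam('wrist',o);im=ctrl.get_image('wrist')
t=ctrl.get_image('top')
cv2.imwrite('pics/t7.png',cv2.resize(t[130:330,80:440],None,fx=2,fy=2)[:,:,::-1])
for b in blobs(im,'yellow',100):
        (x,y),(w,h),a=cv2.minAreaRect(b)
        print(np.round([x,y,w,h,a],1),'z6',onz(c,(x,y),6)[:2].round(1),'z52',onz(c,(x,y),52)[:2].round(1))
to(438,-5,24)
E
```

```text
t: 26.35
ee_pos: [431.7, -253.4, 25.4]
orientation: [0.001, 3.14, -0.001]
ft_force: [-1.0, -0.2, -3.8]
width: 33.0
grasp_force: 30.0
t: 27.35
ee_pos: [432.2, -253.8, 153.8]
t: 27.72
ee_pos: [432.5, -126.6, 150.4]
t: 28.35
ee_pos: [437.1, -8.6, 151.7]
[112.8 301.8  10.6  21.2  45. ] z6 [ 571.9 -196.1] z52 [ 542.3 -170.3]
[280.5 194.5  51.   43.   90. ] z6 [445.4  -4. ] z52 [433.2  -4.6]
at [437.1  -8.5 151.9] t 28.45 w 88.0 tilt [-4.e-04 -1.e-04 -1.e+00] xax [-1.0e+00  2.9e-03  4.0e-04] shift units [-0.006  0.023  0.853]
```

View pics/t7.png

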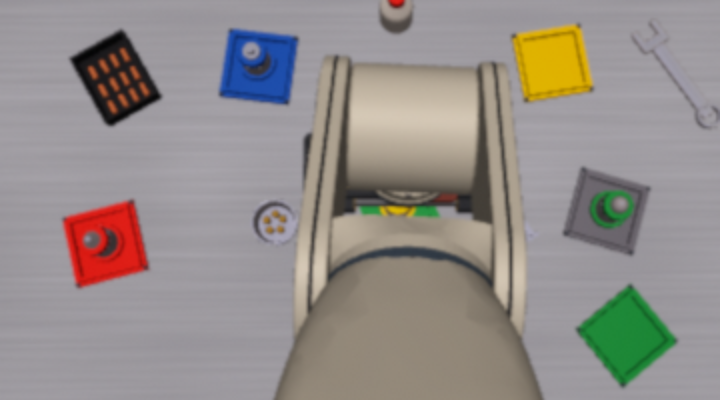

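The green head is parked in grey (612,208) and the yellow nest (553,63) is empty. Yellow head next.

```bash
python3 -m inch '[[-0.01,0.025,0.4,0,0,0,-1],[-0.01,0.025,0.7,0,0,0,-1],[-0.01,0.025,0.855,0,0,0,-1],[-0.01,0.025,0.855,0,0,0,-1],[-0.01,0.025,0.855,0,0,0,1],[-0.01,0.025,0.855,0,0,0,1],[-0.01,0.025,0.855,0,0,0,1],[-0.01,0.025,0.855,0,0,0,1],[-0.01,0.025,0.855,0,0,0,1],[-0.01,0.025,0.855,0,0,0,1]]'
python3 -m inch '[[0,0,-0.2,0,0,0,1],[0,0,-0.45,0,0,0,1],[0,0,-0.7,0,0,0,1],[0,0,-0.7,0,0,0,1]]' | tail -2
python3 -m inch '[[-0.15,-0.15,0,0,0,0,1],[-0.35,-0.38,0,0,0,0,1],[-0.57,-0.62,0,0,0,0,1],[-0.57,-0.62,0,0,0,0,1]]' |tail -2
python3 -m inch '[[-0.18,-0.2,0,0,0,0,1],[-0.38,-0.42,0,0,0,0,1],[-0.57,-0.62,0,0,0,0,1],[-0.57,-0.62,0,0,0,0,1],[-0.57,-0.62,0,0,0,0,1]]'
python3 -c "
from h import *
to(610.5,-193,25)"
```

```text
t: 29.7
ee_pos: [438.8, -3.4, 24.0]
orientation: [0.0, 3.141, -0.0]
ft_force: [0.4, -1.0, 1.8]
width: 32.8
grasp_force: 30.0
width: 32.8
grasp_force: 30.0
width: 33.1
grasp_force: 30.0
t: 31.32
ee_pos: [607.4, -188.1, 126.9]
orientation: [-0.001, -3.138, -0.003]
ft_force: [-0.3, 0.4, -4.2]
width: 33.3
grasp_force: 30.0
at [ 607.4 -188.1  126.9] t 31.32 w 33.3 tilt [-0.0041  0.0016 -1.    ] xax [-1.0e+00  4.0e-04  4.1e-03] shift units [-0.023 -0.034  0.679]
```

```bash
python3 -m inch '[[-0.02,-0.03,0.2,0,0,0,1],[-0.02,-0.03,0.45,0,0,0,1],[-0.02,-0.03,0.6,0,0,0,1],[-0.02,-0.03,0.66,0,0,0,1],[-0.02,-0.03,0.69,0,0,0,1],[-0.02,-0.03,0.69,0,0,0,1],[-0.02,-0.03,0.69,0,0,0,1]]'
python3 -m inch '[[0,0,0,0,0,0,-0.5],[0,0,0,0,0,0,-1],[0,0,0,0,0,0,-1],[0,0,0,0,0,0,-1],[0,0,-0.3,0,0,0,-1],[0,0,-0.7,0,0,0,-1],[0,0,-0.85,0,0,0,-1],[0,0,-0.85,0,0,0,-1]]' | head -2
python3 -m inch '[[0.98,-0.33,0,0,0,0,-1],[0.98,-0.33,0,0,0,0,-1],[0.98,-0.33,0,0,0,0,-1],[0.98,-0.33,0,0,0,0,-1]]' |head -2
python3 -m inch '[[0.2,-0.06,0,0,0,0,-1],[0.2,-0.06,0,0,0,0,-1],[0.2,-0.06,0,0,0,0,-1]]' |head -2
python3 - <<'E'
from h import *
o=ctrl.get_obs();c=cam('wrist',o);im=ctrl.get_image('wrist')
t=ctrl.get_image('top')
cv2.imwrite('pics/t8.png',cv2.resize(t[130:330,80:440],None,fx=2,fy=2)[:,:,::-1])
for b in blobs(im,'green',60):
        (x,y),(w,h),a=cv2.minAreaRect(b)
        print(np.round([x,y,w,h,a],1),'z6',onz(c,(x,y),6)[:2].round(1),'z52',onz(c,(x,y),52)[:2].round(1))
to(432,-253,24)
E
```

```text
t: 32.2
ee_pos: [613.2, -194.1, 26.4]
orientation: [0.001, 3.14, -0.001]
ft_force: [-0.0, 0.2, -3.0]
width: 33.2
grasp_force: 30.0
t: 33.2
ee_pos: [613.9, -194.4, 155.1]
t: 33.7
ee_pos: [462.9, -243.2, 151.4]
t: 34.08
ee_pos: [436.8, -252.2, 152.6]
[276.3 194.   34.7  34.9  56.3] z6 [ 445.  -251.9] z52 [ 432.8 -251.9]
[478.5 197.6  64.1   5.3  77.5] z6 [449.  -41.3] z52 [436.3 -70.3]
[276.  174.5  23.   40.   90. ] z6 [ 424.4 -252.2] z52 [ 415.1 -252.2]
[522.7 184.   68.2  87.1  71.2] z6 [434.5   1.5] z52 [423.8 -33.3]
[511.6 148.3   5.8  79.3  70.8] z6 [398.  -17.3] z52 [392.3 -49.5]
[259.1  23.5  98.1  93.5  52.7] z6 [ 286.2 -267.3] z52 [ 295.9 -265.2]
at [ 436.8 -252.2  152.7] t 34.17 w 87.6 tilt [ 5.e-04 -0.e+00 -1.e+00] xax [-1.e+00 -2.e-04 -5.e-04] shift units [ 0.033 -0.006  0.858]
```

View pics/t8.png

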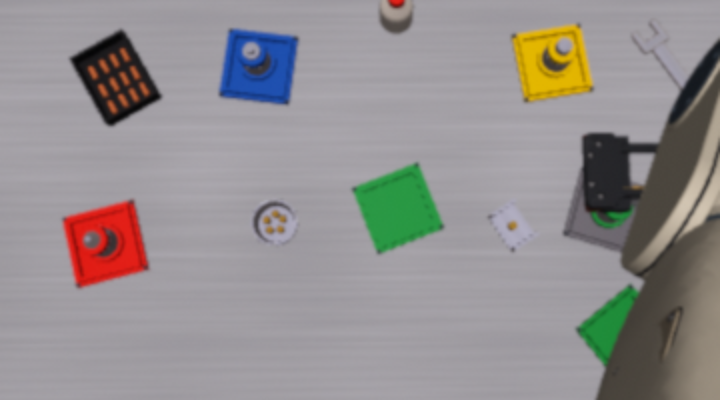

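Yellow is home and the left green nest (398,208) is empty. Last move: the green head from grey to green.

```bash
python3 -m inch '[[0.03,0,0.4,0,0,0,-1],[0.03,0,0.7,0,0,0,-1],[0.03,0,0.86,0,0,0,-1],[0.03,0,0.86,0,0,0,-1],[0.03,0,0.86,0,0,0,1],[0.03,0,0.86,0,0,0,1],[0.03,0,0.86,0,0,0,1],[0.03,0,0.86,0,0,0,1],[0.03,0,0.86,0,0,0,1],[0.03,0,0.86,0,0,0,1]]'
python3 -m inch '[[0,0,-0.2,0,0,0,1],[0,0,-0.45,0,0,0,1],[0,0,-0.7,0,0,0,1],[0,0,-0.7,0,0,0,1]]' | tail -2
python3 -m inch '[[-0.01,0.2,0,0,0,0,1],[-0.01,0.5,0,0,0,0,1],[-0.01,0.82,0,0,0,0,1],[-0.01,0.82,0,0,0,0,1]]' |tail -2
python3 -m inch '[[-0.01,0.25,0,0,0,0,1],[-0.01,0.55,0,0,0,0,1],[-0.01,0.82,0,0,0,0,1],[-0.01,0.82,0,0,0,0,1],[-0.01,0.82,0,0,0,0,1]]'
python3 -c "
from h import *
to(436,-5,24)"
```

```text
t: 35.42
ee_pos: [431.0, -252.3, 24.0]
orientation: [0.001, 3.142, 0.0]
ft_force: [0.2, 0.6, 2.7]
width: 32.7
grasp_force: 30.0
width: 32.6
grasp_force: 30.0
width: 32.8
grasp_force: 30.0
t: 37.05
ee_pos: [433.9, -6.9, 128.1]
orientation: [-0.0, -3.14, 0.001]
ft_force: [0.1, 0.0, -3.4]
width: 32.7
grasp_force: 30.0
at [433.9  -6.9 128.1] t 37.05 w 32.7 tilt [-1.2e-03 -3.0e-04 -1.0e+00] xax [-1.0e+00  1.0e-04  1.2e-03] shift units [-0.015  0.013  0.694]
```

```bash
python3 -m inch '[[-0.01,0.01,0.2,0,0,0,1],[-0.01,0.01,0.45,0,0,0,1],[-0.01,0.01,0.6,0,0,0,1],[-0.01,0.01,0.66,0,0,0,1],[-0.01,0.01,0.695,0,0,0,1],[-0.01,0.01,0.695,0,0,0,1],[-0.01,0.01,0.695,0,0,0,1]]'
python3 -m inch '[[0,0,0,0,0,0,-0.5],[0,0,0,0,0,0,-1],[0,0,0,0,0,0,-1],[0,0,0,0,0,0,-1],[0,0,-0.3,0,0,0,-1],[0,0,-0.7,0,0,0,-1],[0,0,-1,0,0,0,-1],[0,0,-1,0,0,0,-1]]' | head -2
python3 -m inch '[[0,-1,0,0,0,0,-1],[0,-1,0,0,0,0,-1],[0,-1,0,0,0,0,-1],[0,-1,0,0,0,0,-1]]' |head -2
python3 -m inch '[[0,-1,0,0,0,0,-1],[0,-1,0,0,0,0,-1],[0,-1,0,0,0,0,-1],[0,-1,0,0,0,0,-1]]' |head -2
python3 - <<'E'
from h import *
cv2.imwrite('pics/t9.png',cv2.resize(ctrl.get_image('top')[130:330,80:440],None,fx=2,fy=2)[:,:,::-1])
cv2.imwrite('pics/s9.png',ctrl.get_image('side')[:,:,::-1])
E
```

```text
t: 37.92
ee_pos: [436.2, -4.9, 25.3]
orientation: [0.001, 3.14, -0.0]
ft_force: [-0.5, -0.4, -3.8]
width: 32.7
grasp_force: 30.0
t: 38.92
ee_pos: [438.2, -4.9, 177.8]
t: 39.42
ee_pos: [434.8, -155.9, 173.3]
t: 39.92
ee_pos: [435.3, -304.8, 173.5]
```

View pics/t9.png

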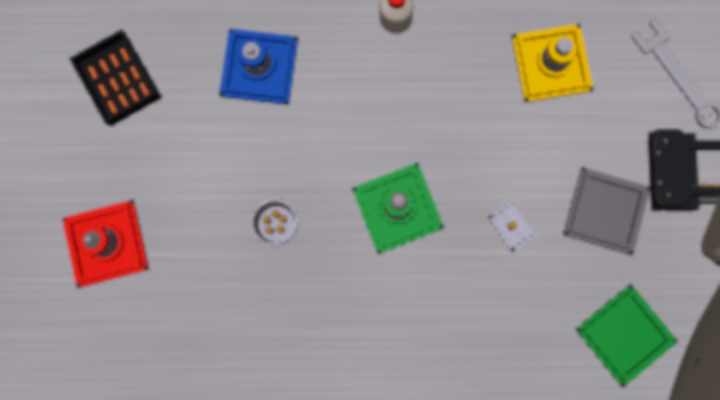

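View pics/s9.png

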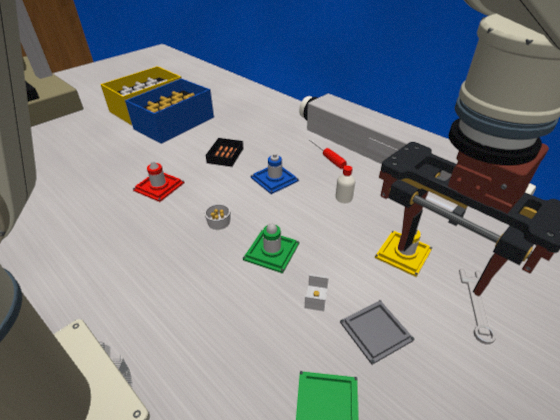

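Both views show all four heads upright in the nests of their own colours, with grey empty and the gripper open and clear.

```bash
python3 -c "
from workcell import ctrl
print(ctrl.close_job())"
```

```text
the job is handed in; nothing more can be done
None
```

The job is handed in: all four heads stand upright in the nests of their own colours, confirmed in the final top and side pictures, at about 40 s on the robot's clock.

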